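Close the ganache frame with the matching caramel bar from the crate

TASK

Close the open end of the bar frame on the dark sheet for pouring ganache: pick out of the red crate the one caramel bar that is as long as the bar at the frame's far end (it lies tucked in close, so draw it out to where it can be gripped), lay it down on the sheet without dropping it, and slide it up snug against the ends of both side bars so that it covers them fully and no gap is left at either corner. Do not shove the rest of the frame out of place, leave everything else in the crate, and do not disturb the thermometer or the beaker.

Things in the scene. Friction and masses are not known exactly. Their poses are not given: they have to be found in the camera images.
- bar: the wanted bar: plain stainless flat bar, 25 x 12 x 180 mm (12 high as it lies), about 430 g, lying on the crate's floor along the crate's y, either close (0.4 to 3 mm) along the crate's -x wall or as close along the mould, so no finger fits on that side; on its other side about 74 mm of floor are free. Origin: its centre; x along the bar, z up at the start
- short_bar: 140 mm bar of the same section, lying in the other one of those two places; axes alike; stays in the crate
- long_bar: 220 mm bar of the same section, lying on top of the mould along the crate's y; axes alike; stays in the crate
- crate: red stacking crate, fixed, 300 mm in its x, 400 mm in its y over the flange, 60 mm high, floor 5 mm thick; inside 266 x 366 mm. Origin: centre of its underside; its x points towards the robot. A strip of floor 126 mm wide (x = -133 to -7 mm) runs between its -x wall and the mould. Steel slides on its smooth plastic with a friction of 0.2 to 0.3: a fingertip pressed on a bar with 10 to 15 N takes it along
- mould: praline mould, 135 (x) x 275 (y) x 24 mm, loose, in the crate's +x half, edge at the crate's x = -7 mm; its top is 29 mm above the bench; origin: centre of its underside
- pastry_brush: flat pastry brush lying on the mould, 173 x 36 x 12 mm, along the crate's y; origin: on its underside near its ferrule
- palette_knife: palette knife lying on the mould, 210 x 22 x 12 mm, along the crate's y; origin: on its underside, near its middle
- dipping_fork: dipping fork with a thin wooden handle lying on the mould by the crate's +x wall, 210 x 22 x 12 mm, along the crate's y; origin: on its underside, near its middle
- cutter: round steel pastry cutter, 44 mm across, 35 mm high, standing on the free strip of the floor near its +y end; origin: centre of its underside
- sheet: dark silicone sheet, fixed flat on the bench, 400 (x) x 300 (y) x 2 mm; origin: centre of its underside. The frame's open end faces the sheet's -x side (towards the robot), with 130 mm of free sheet in front of it. Crate and sheet may swap sides of the bench.
- left_side: side bar of the frame, loose, 25 x 12 x 220 mm, about 520 g, 12 high as it lies, lying along the sheet's x, on its +y side; origin: its centre; x along the bar, away from the open end. On the sheet bars slide with a friction of 0.5 to 0.7: some 2 to 3.5 N moves the wanted bar alone, 6 to 11 N the frame
- right_side: the other side bar, parallel to it, 130 mm away (centre to centre, within 2 mm), on the -y side; same size and axes. Laid by hand, the two are up to 2 mm uneven lengthwise
- left_corner (a point): centre of the end face of left_side at the open end; axes as left_side's. The wanted bar must lie against this face: its centre line then passes 12.5 mm before this point.
- right_corner (a point): the same on right_side
- end_bar: the bar that closes the frame's far end, 25 x 12 x 180 mm, loose, at the far ends of both side bars (touching them or up to 2 mm away); origin: its centre; x along the bar.
- ir_thermometer: black pistol-shaped infrared thermometer lying on its side beyond the frame and crate, about 140 x 140 x 40 mm; bystander; origin: under its barrel
- beaker: clear plastic beaker, 76 mm across, 110 mm high; bystander; origin: centre of its underside
Not all that is in view belongs to the job. Leave any green look-alike of the short_bar alone. There is more than one size of the cutter; the job needs the smaller.

How it is judged (in metres and radians):
On the way:
1. the 180 mm bar is lifted out of the crate, held by the fingers (height (world z) of bar above 0.1 m and contact force between the fingers and bar above 1 N), for 0.1 s.
At the end, for the whole second after the job is handed in: the 180 mm bar lies flat and still on the sheet; at both corners its gap to the side bar's end is at most 1.5 mm and it covers that end (within 1 mm); side bars' open ends and end bar within 5 mm of their start; other bars, utensils and mould still in the crate (x of left_corner in the frame of bar between -0.0785 and 0.0785 m and y of left_corner in the frame of bar between -0.014 and 0.014 m and z of left_corner in the frame of bar between -0.004 and 0.004 m and x of right_corner in the frame of bar between -0.0785 and 0.0785 m and y of right_corner in the frame of bar between -0.014 and 0.014 m and z of right_corner in the frame of bar between -0.004 and 0.004 m and height (world z) of bar between 0.006 and 0.0105 m and linear speed of bar below 0.01 m/s and distance of each of left_corner, right_corner, end_bar from where it was at the start of the episode below 0.005 m and x of short_bar in the frame of crate between -0.14 and 0.14 m and y of short_bar in the frame of crate between -0.19 and 0.19 m and z of short_bar in the frame of crate between 0 and 0.12 m and x of long_bar in the frame of crate between -0.14 and 0.14 m and y of long_bar in the frame of crate between -0.19 and 0.19 m and z of long_bar in the frame of crate between 0 and 0.12 m and x of pastry_brush in the frame of crate between -0.14 and 0.14 m and y of pastry_brush in the frame of crate between -0.19 and 0.19 m and z of pastry_brush in the frame of crate between 0 and 0.12 m and x of palette_knife in the frame of crate between -0.14 and 0.14 m and y of palette_knife in the frame of crate between -0.19 and 0.19 m and z of palette_knife in the frame of crate between 0 and 0.12 m and x of dipping_fork in the frame of crate between -0.14 and 0.14 m and y of dipping_fork in the frame of crate between -0.19 and 0.19 m and z of dipping_fork in the frame of crate between 0 and 0.12 m and x of cutter in the frame of crate between -0.14 and 0.14 m and y of cutter in the frame of crate between -0.19 and 0.19 m and z of cutter in the frame of crate between 0 and 0.12 m and x of mould in the frame of crate between -0.14 and 0.14 m and y of mould in the frame of crate between -0.19 and 0.19 m and z of mould in the frame of crate between 0 and 0.12 m); the robot touches nothing.
It fails at once if the bar is dropped (it falls faster than 0.4 m/s out of the fingers) (linear speed of bar above 0.4 m/s and contact force between the fingers and bar below 0.05 N).
It fails at once if the thermometer or the beaker is moved by more than 15 mm (distance of any of ir_thermometer, beaker from where it was at the start of the episode above 0.015 m).
It also fails if it takes over 72 s, if anything falls off the work surface, if the arm or the gripper's body presses on something with over 40 N, if the wrist force passes 120 N, or if a joint passes its speed limit or range.

ROBOT

A 7-joint arm with a two-finger parallel gripper is mounted at the origin on the work surface. World frame = base frame: x ahead of the robot, y to its left, z up, the work surface at z = 0. Lengths are in m, angles in degrees, forces in N, time in s.
With the tool pointing down it reaches from about 0.35 to 0.9 m from the base axis. Payload 8.1 kg.
Tool frame: the origin (TCP) lies on the mounting face of the last link; the fingertips stand 178 mm ahead of it and the grasp point (between the pads) lies 159 mm ahead of it; z points along the fingers, y is the line along which they close (so a half turn about z gives the same grasp; the last joint's range is limited). The gripper opens to 92 mm and grips with 3 to 60 N. Pads are 19 mm wide; open, the fingers measure 130 mm over their backs; the gripper's body (75 mm by 190 mm) begins 47 mm behind the grasp point.
Start: joints at [-82.54, 24.895, 1.432, 90.138, -0.665, 64.973, -4.303], TCP at [0.144, 0.608, 0.405] pointing down, gripper open.
Joint ranges: [-149.89, 149.89], [-25.12, 119.58], [-72.63, 75.52], [4.76, 147.25], [-75.54, 255.54], [6.69, 114.76], [-157.13, 157.13]. Speed limits (degrees/s): [127.2, 127.2, 172.46, 172.46, 180, 180, 180].

INTERFACE

Orientations are given as [roll, pitch, yaw] about the fixed x, y, z axes, in that order (R = Rz(yaw) Ry(pitch) Rx(roll)).
In Python, from rig import r gives the robot as it stands.
- The arm moves only by the tool arm_command, never from a script. Its argument "rows" is a list of rows, each an object with "hand": the closure, from 0 (fully open) to 1 (shut); "travel": the shift along the world's x, y, z normalised to -1 to 1, where 1 is 80 mm, a list of three; "dr": the turn, a rotation vector about the world's x, y, z normalised to -1 to 1, where 1 is pi rad, a list of three. In form: [{"hand": hand, "travel": [dx, dy, dz], "dr": [wx, wy, wz]}, ...]. A call has 1 to 8 rows; each row is the pose to reach, as a shift and turn from the pose commanded when the call began, turning the shorter way round; what a row does not reach only later rows make up. A row lasts 1/10 s, in which the tool goes at most 50 mm and 8.59 degrees, less where a joint would pass 70% of its speed; a pose out of reach is approached as far as the arm can. A call with a number of a shift or a turn outside -1 to 1 is refused whole. A call with a gripper value outside its range is refused whole. The fingers move at their own pace and stop on an object; the grip force is fixed at half the most. Time passes only in rows, so rows that repeat a pose let the fingers close. It gives the time, the measured TCP pose, the force, the opening and the grip force at its end, in the units of the state.
- r.get_obs(): the state, without advancing time (a new reading comes with each control period).
- r.camera(name): name is "side" or "top"; returns a dict with "image" (384x512x3 uint8, red, green, blue), "fovy" (degrees; the focal length in pixels is half the picture's height over the tangent of half this angle, whatever the lens; pixels are square), "cx", "cy" (the principal point, pixels), "k1" (the pictures are not rectified: a ray, as slopes to the right and down, at radius r is drawn at 1 + k1 r^2 times it, then the intrinsics apply), "T" (4x4, takes a point from camera to world coordinates). Camera axes: x right, y down, z forward; pixel columns grow to the right and rows downward; lengths in m; the calibration is good to about 2 mm. A picture is of the moment at which its call begins. There is no depth.
- r.hand_in(): hands the job in; it is judged then, once.
The state is a dict: "t": time; "joints": joint angles; "qd": joint speeds; "joint_torque": joint torques, N m; "ee_pos": TCP position; "ee_rot": TCP orientation; "wrist_force": force on the tool from outside, world axes, zero at the start; "wrist_torque": the same for the moment, N m; "opening": opening from 0.0 (shut) to 1.0 (fully open); "gripper_force": force on a finger pad.
Only numpy, scipy, OpenCV 4.12 (cv2) and the standard library are available. Lean on these libraries where they do the work, as an engineer would, in place of code of your own. Each camera call takes 0.05 s, during which the arm holds its last target. There are 200 camera calls.

## Working session

There is one attempt and no reset: what is moved stays moved. The work goes in short steps, Python scripts to look and compute and a tool call to move; the robot and the scene stay as the last step left them, time stands still between calls to the robot, and variables do not carry over. Pictures are saved under pics/ and viewed, at most 10 in all, crops included, and the job is handed in when it is done.

Besides the shell and the picture viewer there is one more tool, called after ">>>" as name(argument=value, ...) on one line, values as JSON. arm_command: Moves the arm, as the interface text tells. Scaled input: -1 to 1 covers 80 mm each way for a shift and pi rad each way for a turn. Its arguments: {"type":"object","properties":{"rows":{"type":"array","items":{"type":"object","properties":{"hand":{"type":"number"},"travel":{"type":"array","items":{"type":"number","minimum":-1,"maximum":1}},"dr":{"type":"array","items":{"type":"number","minimum":-1,"maximum":1}}}}}},"required":["rows"]}

```bash
mkdir -p pics; cat > h.py <<'E'
import numpy as np, cv2, json
from rig import r
def snap(n,f):
    c=r.camera(n); cv2.imwrite(f'pics/{f}.png',cv2.cvtColor(c['image'],cv2.COLOR_RGB2BGR))
    c={k:(v.tolist() if hasattr(v,'tolist') else v) for k,v in c.items() if k!='image'}
    json.dump(c,open(f'pics/{f}.json','w')); return c
def cal(f): 
    c=json.load(open(f'pics/{f}.json')); c['T']=np.array(c['T']); c['f']=192/np.tan(np.radians(c['fovy']/2)); return c
def w(c,u,v,z):
    d=np.array([(u-c['cx'])/c['f'],(v-c['cy'])/c['f']]); s=d.copy()
    for _ in range(30): s=d/(1+c['k1']*(s@s))
    D=c['T'][:3,:3]@np.array([s[0],s[1],1]); o=c['T'][:3,3]
    return o+D*(z-o[2])/D[2]
def px(c,p):
    q=np.linalg.inv(c['T'])@np.append(p,1); s=q[:2]/q[2]; s=s*(1+c['k1']*(s@s))
    return s*c['f']+[c['cx'],c['cy']]
def crop(f,x0,y0,x1,y1,k,out):
    i=cv2.imread(f'pics/{f}.png')[y0:y1,x0:x1]; cv2.imwrite(f'pics/{out}.png',cv2.resize(i,None,fx=k,fy=k,interpolation=cv2.INTER_CUBIC))
E
python3 - <<'E'
from h import *
for n in('top','side'):
    c=snap(n,n+'0'); print(n,c['fovy'],c['cx'],c['cy'],c['k1'],np.round(c['T'],3).tolist())
a=cv2.imread('pics/top0.png')
cv2.imwrite('pics/t2.png',cv2.resize(a,(800,600),interpolation=cv2.INTER_CUBIC))
print({k:np.round(v,3) for k,v in r.get_obs().items()})
E
```

```text
top 45.842934573894844 254.02080571280274 187.46312736567563 -0.1831052453699591 [[-0.001, -0.99, 0.145, 0.409], [-1.0, 0.0, -0.007, -0.046], [0.007, -0.145, -0.989, 1.468], [0.0, 0.0, 0.0, 1.0]]
side 48.82732934430605 259.1349189108639 189.0604048188791 -0.12759137985415103 [[-0.988, -0.109, 0.107, 0.46], [-0.152, 0.609, -0.779, 0.909], [0.02, -0.786, -0.618, 0.827], [0.0, 0.0, 0.0, 1.0]]
{'t': np.float64(0.1), 'joints': array([-82.539,  24.932,   1.431,  90.183,  -0.664,  64.97 ,  -4.302]), 'qd': array([-0.015, -0.097,  0.034, -0.147,  0.051, -0.096, -0.07 ]), 'joint_torque': array([ 3.0000e-03, -6.6912e+01,  9.8800e-01, -3.1514e+01, -6.1000e-02,
        3.7000e-02,  0.0000e+00]), 'ee_pos': array([0.144, 0.608, 0.404]), 'ee_rot': array([-1.79923e+02,  8.00000e-03,  1.66657e+02]), 'wrist_force': array([ 0.828, -0.222,  0.359]), 'wrist_torque': array([-0.027,  0.023, -0.004]), 'gripper_force': np.float64(0.0), 'opening': np.float64(1.0)}
```

View pics/t2.png

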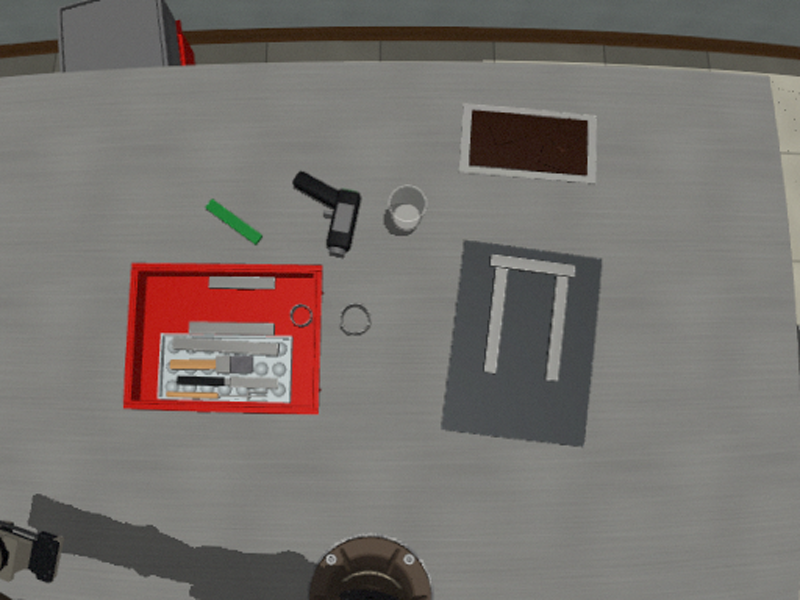

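View pics/side0.png

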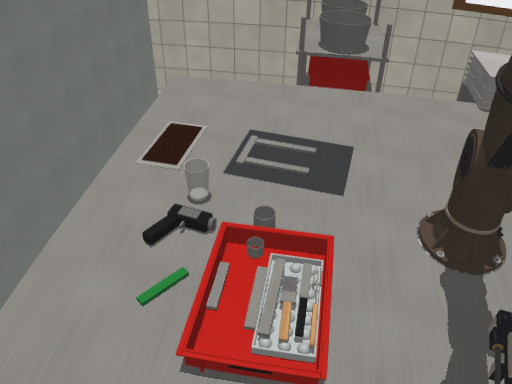

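The top view (800x600) shows two bars on the crate floor. One is by the far wall at (208–275, 283), 67 px long. The other is by the mould at (189–274, 328), 85 px long. The ratio of 0.79 matches 140/180, so the wanted bar is the one along the mould. The green bar at (233, 222) is a decoy. I'll confirm this in an enlarged crop.

```bash
python3 - <<'E'
from h import *
crop('top0',75,160,215,270,5.7,'c1'); crop('top0',275,145,395,290,4,'c2')
E
```

```text
(no output)
```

View pics/c1.png

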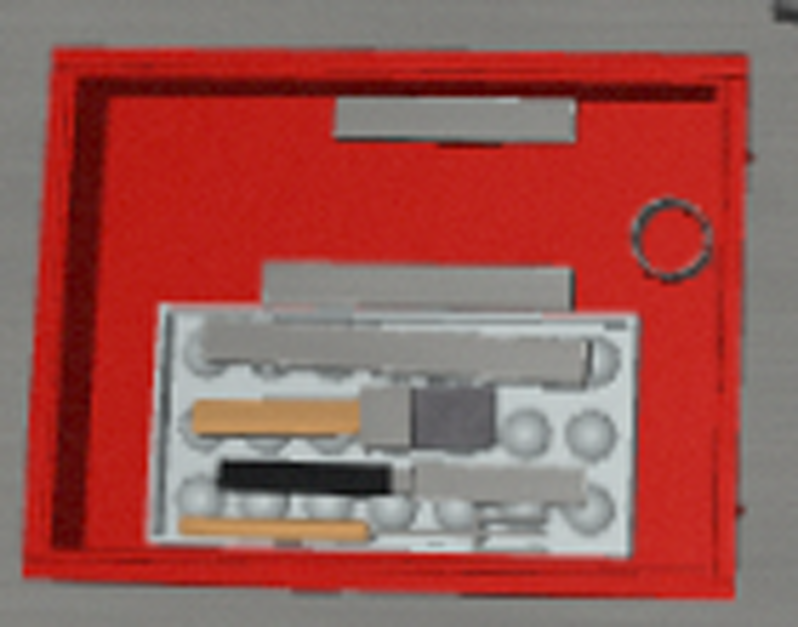

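View pics/c2.png

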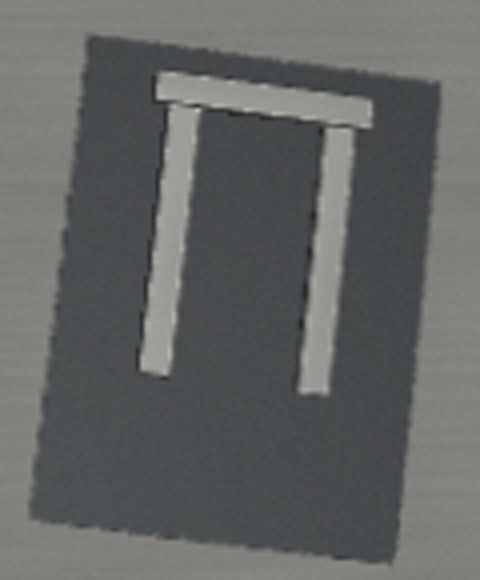

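The crop confirms it. The bar at crop (264–572, 262–309) is about 54 px long, the same as the end bar (216/4 = 54 px). The frame's open ends are at crop 2 (155, 375) and (314, 393).

```bash
python3 - <<'E'
from h import *
c=cal('top0')
def g(pts,x0,y0,k,z,n):
    P=np.array([w(c,x0+(a+.5)/k-.5,y0+(b+.5)/k-.5,z)[:2] for a,b in pts]); 
    print(n,np.round(P*1000).astype(int).tolist(),'L',np.round([np.linalg.norm(P[i]-P[(i+1)%len(P)])*1000 for i in range(len(P))]),'ctr',np.round(P.mean(0)*1000,1)); return P
A=lambda p,z,n:g(p,75,160,5.7,z,n); B=lambda p,z,n:g(p,275,145,4,z,n)
A([(264,262),(572,267),(574,311),(263,305)],.017,'bar')
A([(334,98),(576,99),(576,142),(332,137)],.017,'short')
A([(158,303),(637,314),(633,556),(147,544)],.029,'mould')
A([(52,48),(748,56),(733,598),(23,577)],.06,'crate')
A([(671,239)],.04,'cutter')
B([(170,106),(201,110),(170,376),(140,373)],.014,'left')
B([(325,126),(356,129),(329,395),(298,392)],.014,'right')
B([(157,71),(372,100),(371,129),(156,100)],.014,'end')
B([(87,36),(440,82),(393,563),(31,517)],.002,'sheet')
E
```

```text
bar [[561, 378], [559, 200], [534, 198], [536, 378]] L [179.  25. 180.  25.] ctr [547.6 288.5]
short [[656, 341], [655, 200], [630, 199], [633, 341]] L [141.  25. 142.  23.] ctr [643.8 270.1]
mould [[536, 436], [531, 160], [397, 161], [400, 438]] L [276. 135. 278. 136.] ctr [465.9 298.9]
crate [[678, 496], [672, 97], [375, 102], [380, 499]] L [399. 297. 398. 298.] ctr [526.2 298.4]
cutter [[572, 140]] L [0.] ctr [572.2 140.5]
left [[675, -262], [672, -287], [455, -258], [458, -233]] L [ 26. 218.  24. 219.] ctr [ 565.  -260.1]
right [[659, -390], [656, -416], [439, -387], [442, -361]] L [ 26. 219.  26. 219.] ctr [ 548.8 -388.7]
end [[704, -252], [681, -431], [656, -429], [680, -250]] L [180.  24. 180.  24.] ctr [ 680.2 -340.4]
sheet [[736, -196], [698, -493], [302, -440], [343, -146]] L [299. 399. 297. 396.] ctr [ 520.  -318.8]
```

>>> arm_command(rows=[{"hand": 0,"travel": [0.85,-0.665,-0.26],"dr": [0,0,0.07]},{"hand": 0,"travel": [0.85,-0.665,-0.26],"dr": [0,0,0.07]},{"hand": 0,"travel": [0.85,-0.665,-0.26],"dr": [0,0,0.07]}])

```text
t: 0.4
ee_pos: [0.2177, 0.551, 0.3824]
ee_rot: [-179.7, 0.1, 178.9]
wrist_force: [-0.0, 0.5, 0.5]
opening: 1.0
gripper_force: 0.0
```

>>> arm_command(rows=[{"hand": 0,"travel": [0.85,-0.665,-0.26],"dr": [0,0,0]},{"hand": 0,"travel": [0.85,-0.665,-0.26],"dr": [0,0,0]},{"hand": 0,"travel": [0.85,-0.665,-0.26],"dr": [0,0,0]}])

```text
t: 0.7
ee_pos: [0.2851, 0.4976, 0.3618]
ee_rot: [-179.7, 0.1, 178.8]
wrist_force: [1.2, -0.5, 0.5]
opening: 1.002
gripper_force: 0.0
```

>>> arm_command(rows=[{"hand": 0,"travel": [0.85,-0.665,-0.26],"dr": [0,0,0]},{"hand": 0,"travel": [0.85,-0.665,-0.26],"dr": [0,0,0]},{"hand": 0,"travel": [0.85,-0.665,-0.26],"dr": [0,0,0]}])

```text
t: 1.0
ee_pos: [0.3524, 0.4445, 0.3411]
ee_rot: [-179.8, 0.1, 178.8]
wrist_force: [-0.6, -0.7, 0.1]
opening: 0.998
gripper_force: 0.0
```

>>> arm_command(rows=[{"hand": 0,"travel": [0.85,-0.665,-0.26],"dr": [0,0,0]},{"hand": 0,"travel": [0.85,-0.665,-0.26],"dr": [0,0,0]},{"hand": 0,"travel": [0.85,-0.665,-0.26],"dr": [0,0,0]}])

```text
t: 1.3
ee_pos: [0.42, 0.3914, 0.3204]
ee_rot: [-179.8, 0.1, 178.8]
wrist_force: [-0.2, 0.0, 0.0]
opening: 0.999
gripper_force: 0.0
```

>>> arm_command(rows=[{"hand": 0,"travel": [0.85,-0.665,-0.26],"dr": [0,0,0]},{"hand": 0,"travel": [0.85,-0.665,-0.26],"dr": [0,0,0]},{"hand": 0,"travel": [0.85,-0.665,-0.26],"dr": [0,0,0]}])

```text
t: 1.6
ee_pos: [0.4877, 0.3382, 0.2996]
ee_rot: [-179.8, 0.1, 178.8]
wrist_force: [-0.1, -0.5, -0.5]
opening: 1.001
gripper_force: 0.0
```

>>> arm_command(rows=[{"hand": 0,"travel": [0.85,-0.665,-0.26],"dr": [0,0,0]},{"hand": 0,"travel": [0.85,-0.665,-0.26],"dr": [0,0,0]},{"hand": 0,"travel": [0.85,-0.665,-0.26],"dr": [0,0,0]},{"hand": 0,"travel": [0.85,-0.665,-0.26],"dr": [0,0,0]}])

```text
t: 2.0
ee_pos: [0.5521, 0.2893, 0.2796]
ee_rot: [180.0, -0.1, 179.2]
wrist_force: [-1.0, 0.2, -0.2]
opening: 0.997
gripper_force: 0.0
```

>>> arm_command(rows=[{"hand": 0,"travel": [0,0,-0.4],"dr": [0,0,0]},{"hand": 0,"travel": [0,0,-0.8],"dr": [0,0,0]},{"hand": 0,"travel": [0,0,-0.95],"dr": [0,0,0]},{"hand": 0,"travel": [0,0,-1.0],"dr": [0,0,0]},{"hand": 0,"travel": [0,0,-1.0],"dr": [0,0,0]}])

```text
t: 2.5
ee_pos: [0.5519, 0.29, 0.2004]
ee_rot: [180.0, -0.0, 179.3]
wrist_force: [0.6, -0.1, -0.5]
opening: 0.999
gripper_force: 0.0
```

```bash
python3 - <<'E'
from h import *
c=snap('side','side1'); crop('side1',170,210,350,345,4.4,'s1')
E
```

```text
(no output)
```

View pics/s1.png

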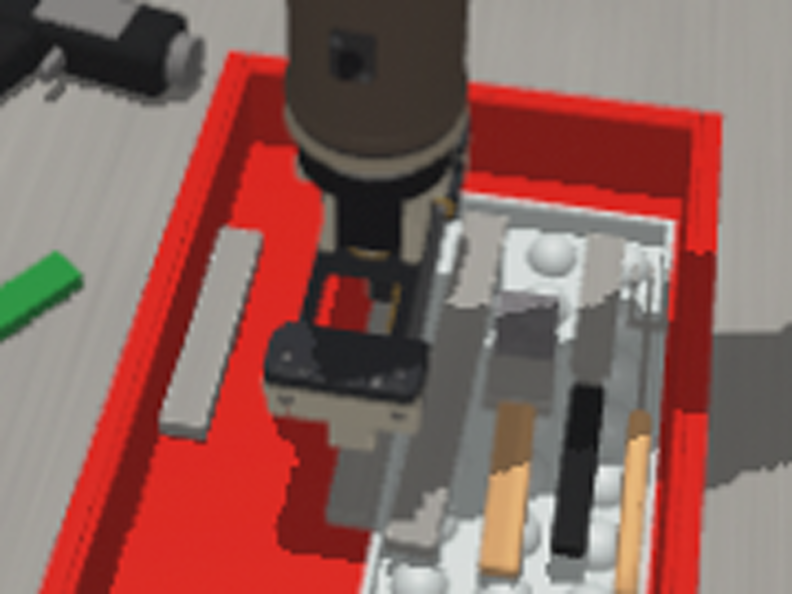

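The near fingertip, at (358, 440) in the crop, stands above the wanted bar and clear of the mould. Next I press gently.

>>> arm_command(rows=[{"hand": 0,"travel": [0,0,-0.05],"dr": [0,0,0]},{"hand": 0,"travel": [0,0,-0.065],"dr": [0,0,0]},{"hand": 0,"travel": [0,0,-0.07],"dr": [0,0,0]},{"hand": 0,"travel": [0,0,-0.07],"dr": [0,0,0]}])

```text
t: 2.95
ee_pos: [0.5525, 0.2891, 0.1954]
ee_rot: [179.9, 0.1, 179.3]
wrist_force: [-0.8, -1.1, 5.6]
opening: 0.998
gripper_force: 2.8
```

>>> arm_command(rows=[{"hand": 0,"travel": [0,0,-0.01],"dr": [0,0,0]},{"hand": 0,"travel": [0,0,-0.01],"dr": [0,0,0]},{"hand": 0,"travel": [0,0,-0.01],"dr": [0,0,0]}])

```text
t: 3.25
ee_pos: [0.5525, 0.2891, 0.1953]
ee_rot: [179.9, 0.1, 179.2]
wrist_force: [-4.1, -0.9, 13.0]
opening: 1.002
gripper_force: 6.7
```

>>> arm_command(rows=[{"hand": 0,"travel": [0.05,0,0],"dr": [0,0,0]},{"hand": 0,"travel": [0.11,0,0],"dr": [0,0,0]},{"hand": 0,"travel": [0.17,0,0],"dr": [0,0,0]},{"hand": 0,"travel": [0.23,0,0],"dr": [0,0,0]}])

```text
t: 3.65
ee_pos: [0.5697, 0.2898, 0.1953]
ee_rot: [179.9, -0.1, 179.3]
wrist_force: [-9.5, 0.3, 17.5]
opening: 0.998
gripper_force: 8.6
```

>>> arm_command(rows=[{"hand": 0,"travel": [0.05,0,0],"dr": [0,0,0]},{"hand": 0,"travel": [0.11,0,0],"dr": [0,0,0]},{"hand": 0,"travel": [0.17,0,0],"dr": [0,0,0]},{"hand": 0,"travel": [0.22,0,0],"dr": [0,0,0]},{"hand": 0,"travel": [0.22,0,0],"dr": [0,0,0]}])

```text
t: 4.15
ee_pos: [0.5881, 0.2897, 0.1953]
ee_rot: [179.9, -0.0, 179.3]
wrist_force: [-5.1, -0.2, 15.2]
opening: 0.998
gripper_force: 7.0
```

```bash
python3 - <<'E'
from h import *
c=snap('side','side2'); crop('side2',170,210,350,345,4.4,'s2')
E
```

```text
(no output)
```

View pics/s2.png

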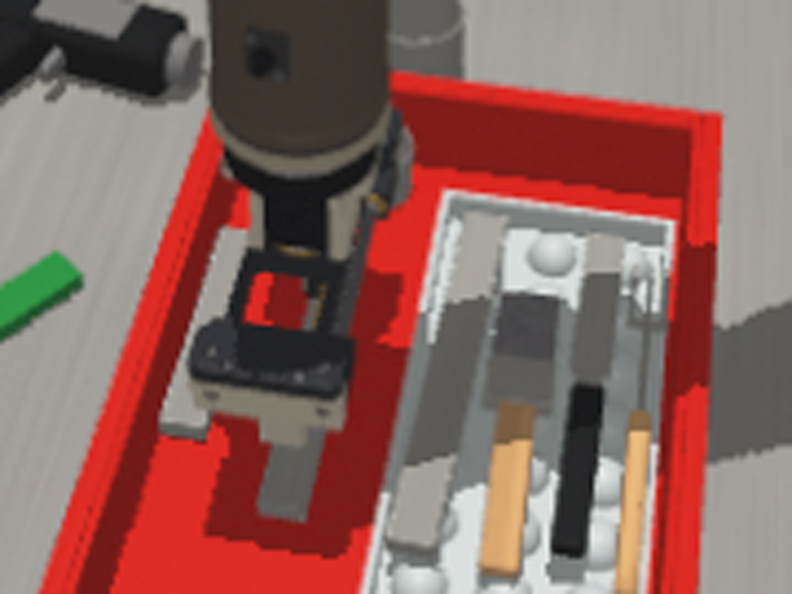

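The bar followed the tip. It is clear of the mould, with its near end at crop (257–305, 515). Now I lift, turn a quarter and take one measurement.

>>> arm_command(rows=[{"hand": 0,"travel": [0,0,0.3],"dr": [0,0,0]},{"hand": 0,"travel": [0,0,0.9],"dr": [0,0,0]},{"hand": 0.48,"travel": [0,0,1.0],"dr": [0,0,-0.25]},{"hand": 0.48,"travel": [0,0,1.0],"dr": [0,0,-0.25]},{"hand": 0.48,"travel": [0,0,1.0],"dr": [0,0,-0.25]},{"hand": 0.48,"travel": [0,0,1.0],"dr": [0,0,-0.25]},{"hand": 0.48,"travel": [0,0,1.0],"dr": [0,0,-0.25]},{"hand": 0.48,"travel": [0,0,1.0],"dr": [0,0,-0.25]}])

```text
t: 5.0
ee_pos: [0.5881, 0.2891, 0.2739]
ee_rot: [180.0, 0.0, 134.1]
wrist_force: [-0.9, 1.1, -0.5]
opening: 0.546
gripper_force: 0.0
```

>>> arm_command(rows=[{"hand": 0.48,"travel": [0,0,0],"dr": [0,0,-0.25]},{"hand": 0.48,"travel": [0,0,0],"dr": [0,0,-0.25]},{"hand": 0.48,"travel": [0,0,0],"dr": [0,0,-0.25]},{"hand": 0.48,"travel": [0,0,0],"dr": [0,0,-0.25]},{"hand": 0.48,"travel": [0,0,0],"dr": [0,0,-0.25]},{"hand": 0.48,"travel": [0,0,0],"dr": [0,0,-0.25]},{"hand": 0.48,"travel": [0,0,0],"dr": [0,0,-0.25]}])

```text
t: 5.7
ee_pos: [0.5881, 0.2891, 0.2736]
ee_rot: [180.0, 0.0, 89.5]
wrist_force: [0.7, -0.1, -0.3]
opening: 0.52
gripper_force: 0.0
```

```bash
python3 - <<'E'
from h import *
c=snap('side','side3'); crop('side3',170,210,350,345,4.4,'s3')
E
```

```text
(no output)
```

View pics/s3.png

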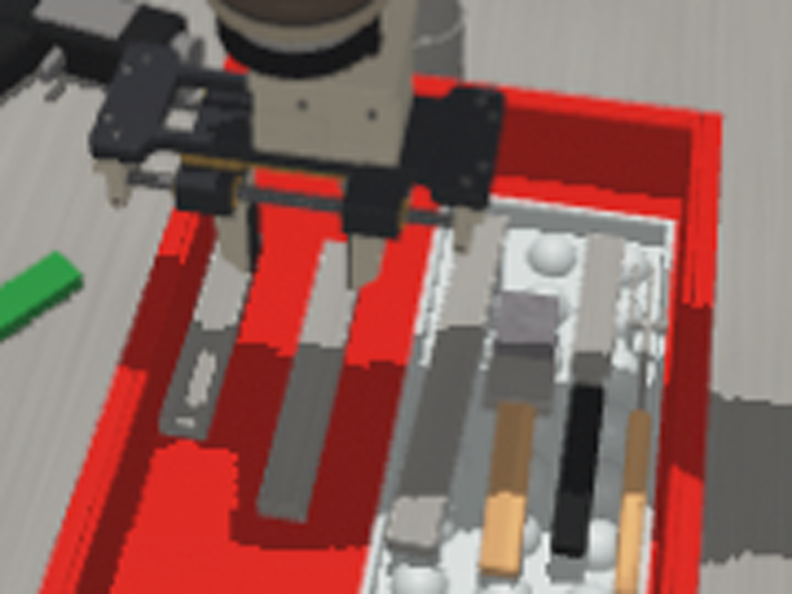

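```bash
python3 - <<'E'
from h import *
c=cal('side3')
for n,u,v in [('farL',322,242),('L2',262,495),('R1',349,300),('R2',312,490),('short R1',240,320),('short R2',208,430),('mouldL',430,260),('mouldL2',375,535)]:
    print(n,np.round(w(c,170+(u+.5)/4.4-.5,210+(v+.5)/4.4-.5,.029 if n[0]=='m' else .017)*1000))
E
```

```text
farL [594. 202.  17.]
L2 [593. 375.  17.]
R1 [572. 241.  17.]
R2 [569. 368.  17.]
short R1 [628. 266.  17.]
short R2 [629. 340.  17.]
mouldL [530. 215.  29.]
mouldL2 [532. 396.  29.]
```

>>> arm_command(rows=[{"hand": 0.54,"travel": [-0.08,0,0],"dr": [0,0,0]},{"hand": 0.54,"travel": [-0.08,0,-0.3],"dr": [0,0,0]},{"hand": 0.54,"travel": [-0.08,0,-0.6],"dr": [0,0,0]},{"hand": 0.54,"travel": [-0.08,0,-0.8],"dr": [0,0,0]},{"hand": 0.54,"travel": [-0.08,0,-0.9],"dr": [0,0,0]},{"hand": 0.54,"travel": [-0.08,0,-0.9],"dr": [0,0,0]}])

```text
t: 6.35
ee_pos: [0.5815, 0.2887, 0.2007]
ee_rot: [-179.9, 0.0, 89.3]
wrist_force: [-0.8, 0.1, -0.0]
opening: 0.455
gripper_force: 0.0
```

>>> arm_command(rows=[{"hand": 0.54,"travel": [0,0,-0.1],"dr": [0,0,0]},{"hand": 0.54,"travel": [0,0,-0.19],"dr": [0,0,0]},{"hand": 0.54,"travel": [0,0,-0.19],"dr": [0,0,0]}])

```text
t: 6.65
ee_pos: [0.5815, 0.2889, 0.1857]
ee_rot: [-180.0, 0.0, 89.3]
wrist_force: [0.6, -0.7, 0.1]
opening: 0.462
gripper_force: 0.0
```

>>> arm_command(rows=[{"hand": 1,"travel": [0,0,0],"dr": [0,0,0]},{"hand": 1,"travel": [0,0,0],"dr": [0,0,0]},{"hand": 1,"travel": [0,0,0],"dr": [0,0,0]},{"hand": 1,"travel": [0,0,0],"dr": [0,0,0]},{"hand": 1,"travel": [0,0,0],"dr": [0,0,0]},{"hand": 1,"travel": [0,0,0],"dr": [0,0,0]}])

```text
t: 7.25
ee_pos: [0.582, 0.289, 0.1867]
ee_rot: [180.0, -0.0, 89.3]
wrist_force: [0.2, -0.2, 2.7]
opening: 0.267
gripper_force: 30.0
```

>>> arm_command(rows=[{"hand": 1,"travel": [0,0,0.05],"dr": [0,0,0]},{"hand": 1,"travel": [0,0,0.2],"dr": [0,0,0]},{"hand": 1,"travel": [0,0,0.4],"dr": [0,0,0]},{"hand": 1,"travel": [0,0,0.6],"dr": [0,0,0]},{"hand": 1,"travel": [0,0,0.8],"dr": [0,0,0]},{"hand": 1,"travel": [0,0,1.0],"dr": [0,0,0]}])

```text
t: 7.85
ee_pos: [0.5819, 0.2889, 0.2683]
ee_rot: [180.0, -0.0, 89.3]
wrist_force: [0.0, 0.0, -4.1]
opening: 0.273
gripper_force: 30.0
```

>>> arm_command(rows=[{"hand": 1,"travel": [0,0,0.2],"dr": [0,0,0]},{"hand": 1,"travel": [0,0,0.4],"dr": [0,0,0]},{"hand": 1,"travel": [0,0,0.6],"dr": [0,0,0]},{"hand": 1,"travel": [0,0,0.8],"dr": [0,0,0]},{"hand": 1,"travel": [0,0,0.8],"dr": [0,0,0]}])

```text
t: 8.35
ee_pos: [0.5826, 0.289, 0.3332]
ee_rot: [179.8, -0.1, 89.2]
wrist_force: [1.3, 0.9, -3.1]
opening: 0.262
gripper_force: 30.0
```

>>> arm_command(rows=[{"hand": 1,"travel": [-0.04,-0.15,0],"dr": [0,0,0]},{"hand": 1,"travel": [-0.13,-0.5,0],"dr": [0,0,0]},{"hand": 1,"travel": [-0.25,-0.93,0],"dr": [0,0,0]}])

```text
t: 8.65
ee_pos: [0.5608, 0.2141, 0.3291]
ee_rot: [-179.9, 0.1, 89.4]
wrist_force: [-0.2, 0.2, -4.5]
opening: 0.269
gripper_force: 30.0
```

>>> arm_command(rows=[{"hand": 1,"travel": [-0.08,-0.31,0],"dr": [0,0,0]},{"hand": 1,"travel": [-0.16,-0.62,0],"dr": [0,0,0]},{"hand": 1,"travel": [-0.25,-0.93,0],"dr": [0,0,0]}])

```text
t: 8.95
ee_pos: [0.5406, 0.138, 0.3294]
ee_rot: [-179.9, 0.1, 89.2]
wrist_force: [0.6, -0.0, -5.2]
opening: 0.266
gripper_force: 30.0
```

>>> arm_command(rows=[{"hand": 1,"travel": [-0.08,-0.31,0],"dr": [0,0,0]},{"hand": 1,"travel": [-0.16,-0.62,0],"dr": [0,0,0]},{"hand": 1,"travel": [-0.25,-0.93,0],"dr": [0,0,0]}])

```text
t: 9.25
ee_pos: [0.5205, 0.0639, 0.3295]
ee_rot: [-179.9, 0.0, 89.2]
wrist_force: [0.5, 0.2, -5.1]
opening: 0.268
gripper_force: 30.0
```

>>> arm_command(rows=[{"hand": 1,"travel": [-0.08,-0.31,0],"dr": [0,0,0]},{"hand": 1,"travel": [-0.16,-0.62,0],"dr": [0,0,0]},{"hand": 1,"travel": [-0.25,-0.93,0],"dr": [0,0,0]}])

```text
t: 9.55
ee_pos: [0.5004, -0.0104, 0.3295]
ee_rot: [-179.9, 0.0, 89.2]
wrist_force: [0.1, -0.1, -5.1]
opening: 0.269
gripper_force: 30.0
```

>>> arm_command(rows=[{"hand": 1,"travel": [-0.08,-0.31,0],"dr": [0,0,-0.01]},{"hand": 1,"travel": [-0.16,-0.62,0],"dr": [0,0,-0.02]},{"hand": 1,"travel": [-0.25,-0.93,0],"dr": [0,0,-0.038]}])

```text
t: 9.85
ee_pos: [0.4803, -0.0846, 0.3296]
ee_rot: [-179.9, 0.0, 82.3]
wrist_force: [0.8, -0.3, -4.8]
opening: 0.268
gripper_force: 30.0
```

>>> arm_command(rows=[{"hand": 1,"travel": [-0.08,-0.31,0],"dr": [0,0,0]},{"hand": 1,"travel": [-0.16,-0.62,0],"dr": [0,0,0]},{"hand": 1,"travel": [-0.25,-0.93,0],"dr": [0,0,0]}])

```text
t: 10.15
ee_pos: [0.4602, -0.1587, 0.3296]
ee_rot: [-179.9, 0.0, 82.4]
wrist_force: [0.1, 0.0, -5.5]
opening: 0.269
gripper_force: 30.0
```

>>> arm_command(rows=[{"hand": 1,"travel": [-0.08,-0.31,0],"dr": [0,0,0]},{"hand": 1,"travel": [-0.16,-0.62,0],"dr": [0,0,0]},{"hand": 1,"travel": [-0.25,-0.93,0],"dr": [0,0,0]}])

```text
t: 10.45
ee_pos: [0.4402, -0.233, 0.3296]
ee_rot: [-179.9, -0.0, 82.4]
wrist_force: [0.5, 0.5, -5.7]
opening: 0.27
gripper_force: 30.0
```

>>> arm_command(rows=[{"hand": 1,"travel": [-0.1,-0.35,0],"dr": [0,0,0]},{"hand": 1,"travel": [-0.18,-0.65,0],"dr": [0,0,0]},{"hand": 1,"travel": [-0.23,-0.85,0],"dr": [0,0,0]},{"hand": 1,"travel": [-0.25,-0.93,0],"dr": [0,0,0]},{"hand": 1,"travel": [-0.25,-0.93,0],"dr": [0,0,0]}])

```text
t: 10.95
ee_pos: [0.4207, -0.3069, 0.3298]
ee_rot: [-179.9, -0.0, 82.3]
wrist_force: [0.0, 1.4, -4.2]
opening: 0.267
gripper_force: 30.0
```

>>> arm_command(rows=[{"hand": 1,"travel": [0,0,-0.2],"dr": [0,0,0]},{"hand": 1,"travel": [0,0,-0.5],"dr": [0,0,0]},{"hand": 1,"travel": [0,0,-0.8],"dr": [0,0,0]},{"hand": 1,"travel": [0,0,-1.0],"dr": [0,0,0]}])

```text
t: 11.35
ee_pos: [0.4218, -0.3044, 0.2486]
ee_rot: [-179.9, -0.1, 82.5]
wrist_force: [-0.4, 0.1, -4.3]
opening: 0.269
gripper_force: 30.0
```

>>> arm_command(rows=[{"hand": 1,"travel": [0,0,-0.2],"dr": [0,0,0]},{"hand": 1,"travel": [0,0,-0.4],"dr": [0,0,0]},{"hand": 1,"travel": [0,0,-0.6],"dr": [0,0,0]},{"hand": 1,"travel": [0,0,-0.7],"dr": [0,0,0]},{"hand": 1,"travel": [0,0,-0.7],"dr": [0,0,0]}])

```text
t: 11.85
ee_pos: [0.4217, -0.3051, 0.1934]
ee_rot: [-179.9, -0.1, 82.5]
wrist_force: [0.4, 0.0, -4.2]
opening: 0.268
gripper_force: 30.0
```

>>> arm_command(rows=[{"hand": 1,"travel": [0,0,-0.03],"dr": [0,0,0]},{"hand": 1,"travel": [0,0,-0.06],"dr": [0,0,0]},{"hand": 1,"travel": [0,0,-0.09],"dr": [0,0,0]},{"hand": 1,"travel": [0,0,-0.11],"dr": [0,0,0]},{"hand": 1,"travel": [0,0,-0.11],"dr": [0,0,0]}])

```text
t: 12.35
ee_pos: [0.4218, -0.3063, 0.1855]
ee_rot: [180.0, -0.0, 82.4]
wrist_force: [-0.8, 0.5, -4.3]
opening: 0.269
gripper_force: 30.0
```

```bash
python3 - <<'E'
from h import *
print(np.round(r.get_obs()['wrist_force'],1)); c=snap('side','side4'); crop('side4',210,110,370,210,5,'s4')
E
```

```text
[-0.8  0.5 -4.3]
```

View pics/s4.png

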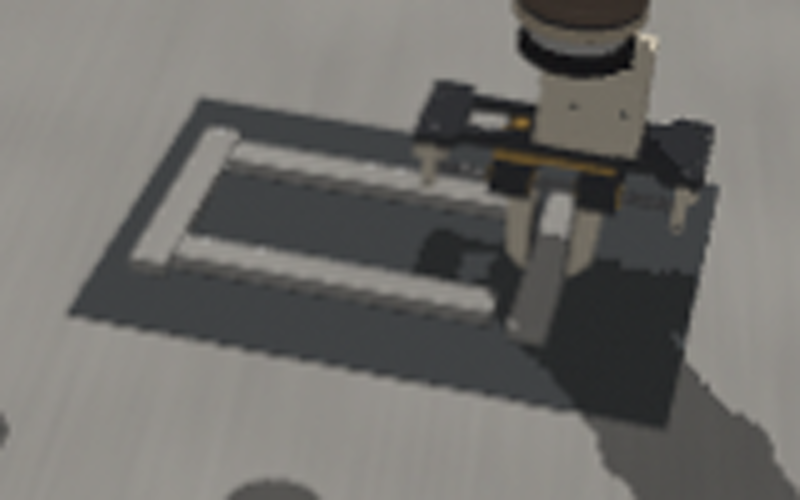

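The bar hovers just over the sheet about 15 mm in front of the left bar's end at crop (492, 300), roughly parallel to it. I'll lower it the last bit.

>>> arm_command(rows=[{"hand": 1,"travel": [0,0,-0.012],"dr": [0,0,0]},{"hand": 1,"travel": [0,0,-0.018],"dr": [0,0,0]},{"hand": 1,"travel": [0,0,-0.022],"dr": [0,0,0]},{"hand": 1,"travel": [0,0,-0.022],"dr": [0,0,0]}])

```text
t: 12.8
ee_pos: [0.4218, -0.3063, 0.1837]
ee_rot: [-180.0, 0.0, 82.4]
wrist_force: [-0.8, -0.6, -3.6]
opening: 0.268
gripper_force: 30.0
```

>>> arm_command(rows=[{"hand": 1,"travel": [0,0,-0.006],"dr": [0,0,0]},{"hand": 1,"travel": [0,0,-0.012],"dr": [0,0,0]},{"hand": 1,"travel": [0,0,-0.012],"dr": [0,0,0]}])

```text
t: 13.1
ee_pos: [0.4217, -0.3064, 0.1836]
ee_rot: [180.0, -0.0, 82.4]
wrist_force: [-2.4, 2.1, 10.0]
opening: 0.269
gripper_force: 30.0
```

Seated on the sheet. I'll ease off and release.

>>> arm_command(rows=[{"hand": 1,"travel": [0,0,0.01],"dr": [0,0,0]},{"hand": 1,"travel": [0,0,0.01],"dr": [0,0,0]},{"hand": 0.6,"travel": [0,0,0.01],"dr": [0,0,0]},{"hand": 0.6,"travel": [0,0,0.01],"dr": [0,0,0]},{"hand": 0.6,"travel": [0,0,0.01],"dr": [0,0,0]},{"hand": 0.6,"travel": [0,0,0.02],"dr": [0,0,0]}])

```text
t: 13.7
ee_pos: [0.4219, -0.3063, 0.1845]
ee_rot: [180.0, 0.0, 82.4]
wrist_force: [0.6, 0.6, -0.8]
opening: 0.399
gripper_force: 0.0
```

```bash
python3 - <<'E'
from h import *
print(np.round(r.get_obs()['wrist_force'],1)); c=snap('top','top5'); crop('top5',275,145,395,290,4,'t5')
E
```

```text
[ 0.6  0.6 -0.8]
```

View pics/t5.png

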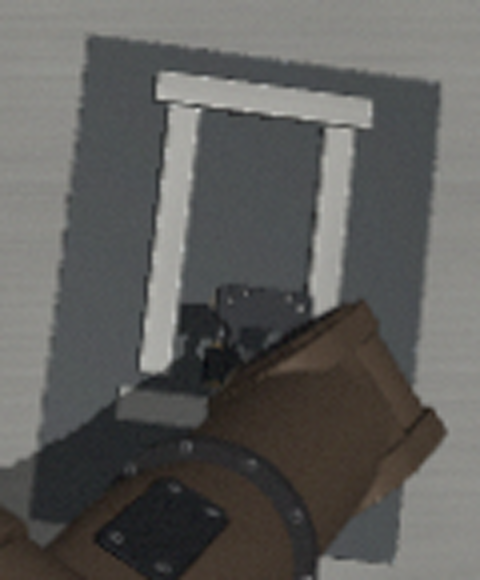

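It is flat on the sheet. Its left end is at crop (119–210, 387–398), about 12 mm short of the left side bar. Next I push with the rear finger along the frame axis, watching the force.

>>> arm_command(rows=[{"hand": 0.6,"travel": [0.03,-0.004,0],"dr": [0,0,0]},{"hand": 0.6,"travel": [0.06,-0.008,0],"dr": [0,0,0]},{"hand": 0.6,"travel": [0.09,-0.012,0],"dr": [0,0,0]},{"hand": 0.6,"travel": [0.11,-0.015,0],"dr": [0,0,0]},{"hand": 0.6,"travel": [0.13,-0.017,0],"dr": [0,0,0]},{"hand": 0.6,"travel": [0.15,-0.02,0],"dr": [0,0,0]},{"hand": 0.6,"travel": [0.17,-0.023,0],"dr": [0,0,0]}])

```text
t: 14.45
ee_pos: [0.4339, -0.308, 0.1842]
ee_rot: [-179.8, -0.1, 82.4]
wrist_force: [-6.7, 2.0, 5.3]
opening: 0.402
gripper_force: 3.6
```

>>> arm_command(rows=[{"hand": 0.6,"travel": [0.008,-0.001,0],"dr": [0,0,0]},{"hand": 0.6,"travel": [0.016,-0.002,0],"dr": [0,0,0]},{"hand": 0.6,"travel": [0.025,-0.003,0],"dr": [0,0,0]}])

```text
t: 14.75
ee_pos: [0.436, -0.3083, 0.1842]
ee_rot: [-179.8, -0.1, 82.4]
wrist_force: [-6.3, 1.2, 6.0]
opening: 0.399
gripper_force: 3.3
```

```bash
python3 - <<'E'
from h import *
c=snap('side','side6'); crop('side6',290,130,350,180,12,'s6'); 
E
```

>>> arm_command(rows=[{"hand": 0.6,"travel": [0.004,-0.001,0.006],"dr": [0,0,0]},{"hand": 0.6,"travel": [0.008,-0.001,0.008],"dr": [0,0,0]},{"hand": 0.6,"travel": [0.012,-0.002,0.008],"dr": [0,0,0]}])

```text
t: 15.1
ee_pos: [0.4384, -0.3084, 0.1849]
ee_rot: [-180.0, -0.0, 82.4]
wrist_force: [-1.9, 0.1, -1.9]
opening: 0.403
gripper_force: 1.0
```

>>> arm_command(rows=[{"hand": 0.6,"travel": [0.006,-0.001,0],"dr": [0,0,0]},{"hand": 0.6,"travel": [0.012,-0.002,0],"dr": [0,0,0]}])

```text
t: 15.3
ee_pos: [0.4394, -0.3086, 0.185]
ee_rot: [-180.0, -0.0, 82.4]
wrist_force: [-2.9, 0.6, -0.2]
opening: 0.399
gripper_force: 1.1
```

>>> arm_command(rows=[{"hand": 0.6,"travel": [0.006,-0.001,0],"dr": [0,0,0]},{"hand": 0.6,"travel": [0.012,-0.002,0],"dr": [0,0,0]}])

```text
t: 15.5
ee_pos: [0.4404, -0.3088, 0.1851]
ee_rot: [180.0, -0.0, 82.4]
wrist_force: [-2.6, -0.7, -1.0]
opening: 0.401
gripper_force: 1.0
```

>>> arm_command(rows=[{"hand": 0.6,"travel": [0.006,-0.001,0],"dr": [0,0,0]},{"hand": 0.6,"travel": [0.012,-0.002,0],"dr": [0,0,0]}])

```text
t: 15.7
ee_pos: [0.4411, -0.3089, 0.185]
ee_rot: [-180.0, -0.0, 82.4]
wrist_force: [-3.6, 0.4, -0.2]
opening: 0.402
gripper_force: 2.0
```

>>> arm_command(rows=[{"hand": 0.6,"travel": [0.006,-0.001,0],"dr": [0,0,0]},{"hand": 0.6,"travel": [0.012,-0.002,0],"dr": [0,0,0]}])

```text
t: 15.9
ee_pos: [0.4413, -0.309, 0.1849]
ee_rot: [-179.9, -0.0, 82.4]
wrist_force: [-7.0, 1.8, 3.7]
opening: 0.396
gripper_force: 3.6
```

>>> arm_command(rows=[{"hand": 0.6,"travel": [0.003,0,0.005],"dr": [0,0,0]},{"hand": 0.6,"travel": [0.006,-0.001,0.006],"dr": [0,0,0]},{"hand": 0.6,"travel": [0.006,-0.001,0.006],"dr": [0,0,0]}])

```text
t: 16.2
ee_pos: [0.4416, -0.309, 0.1851]
ee_rot: [-179.9, -0.0, 82.4]
wrist_force: [-6.1, 0.6, -2.3]
opening: 0.399
gripper_force: 2.9
```

Both ends appear to be in contact, with force rising to 6–7 N and no further travel. I'll back off, lift and move the arm out of the top view to check.

>>> arm_command(rows=[{"hand": 0.6,"travel": [-0.03,0.004,0],"dr": [0,0,0]},{"hand": 0.6,"travel": [-0.075,0.01,0],"dr": [0,0,0]},{"hand": 0.6,"travel": [-0.075,0.01,0.1],"dr": [0,0,0]},{"hand": 0.6,"travel": [-0.075,0.01,0.4],"dr": [0,0,0]},{"hand": 0.6,"travel": [-0.075,0.01,0.9],"dr": [0,0,0]},{"hand": 0.6,"travel": [-0.075,0.01,1],"dr": [0,0,0]}])

```text
t: 16.8
ee_pos: [0.4377, -0.3097, 0.2697]
ee_rot: [179.7, 0.1, 82.4]
wrist_force: [0.5, -0.5, -1.1]
opening: 0.403
gripper_force: 0.0
```

>>> arm_command(rows=[{"hand": 0.6,"travel": [-0.1,1,0.8],"dr": [0,0,0]},{"hand": 0.6,"travel": [-0.1,1,0.8],"dr": [0,0,0]},{"hand": 0.6,"travel": [-0.1,1,0.8],"dr": [0,0,0]},{"hand": 0.6,"travel": [-0.1,1,0.8],"dr": [0,0,0]}])

```text
t: 17.2
ee_pos: [0.4294, -0.2273, 0.3307]
ee_rot: [179.8, -0.0, 82.6]
wrist_force: [-0.2, -0.5, 0.2]
opening: 0.401
gripper_force: 0.0
```

>>> arm_command(rows=[{"hand": 0.6,"travel": [0,1,0],"dr": [0,0,0]},{"hand": 0.6,"travel": [0,1,0],"dr": [0,0,0]},{"hand": 0.6,"travel": [0,1,0],"dr": [0,0,0]}])

```text
t: 17.5
ee_pos: [0.4287, -0.1459, 0.3287]
ee_rot: [-179.9, -0.1, 82.6]
wrist_force: [0.1, -0.6, -0.5]
opening: 0.4
gripper_force: 0.0
```

>>> arm_command(rows=[{"hand": 0.6,"travel": [0,1,0],"dr": [0,0,0]},{"hand": 0.6,"travel": [0,1,0],"dr": [0,0,0]},{"hand": 0.6,"travel": [0,1,0],"dr": [0,0,0]}])

```text
t: 17.8
ee_pos: [0.429, -0.0663, 0.329]
ee_rot: [-179.9, -0.0, 82.6]
wrist_force: [0.4, -0.5, -0.4]
opening: 0.402
gripper_force: 0.0
```

>>> arm_command(rows=[{"hand": 0.6,"travel": [0,1,0],"dr": [0,0,0]},{"hand": 0.6,"travel": [0,1,0],"dr": [0,0,0]},{"hand": 0.6,"travel": [0,1,0],"dr": [0,0,0]},{"hand": 0.6,"travel": [0,1,0],"dr": [0,0,0]}])

```text
t: 18.2
ee_pos: [0.4291, 0.0104, 0.3293]
ee_rot: [180.0, 0.1, 82.4]
wrist_force: [-0.6, -1.1, -0.5]
opening: 0.397
gripper_force: 0.0
```

```bash
python3 - <<'E'
from h import *
c=snap('top','top7'); snap('side','side7')
crop('top7',300,155,380,260,5.6,'a'); crop('side7',250,120,335,190,5.6,'b')
a=cv2.imread('pics/a.png'); b=cv2.imread('pics/b.png')[:, :350]
H=np.zeros((590,800,3),np.uint8); H[:588,:448]=a[:588,:448]; H[:392,450:800]=b[:392]
cv2.imwrite('pics/fin.png',H)
E
```

```text
(no output)
```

View pics/fin.png

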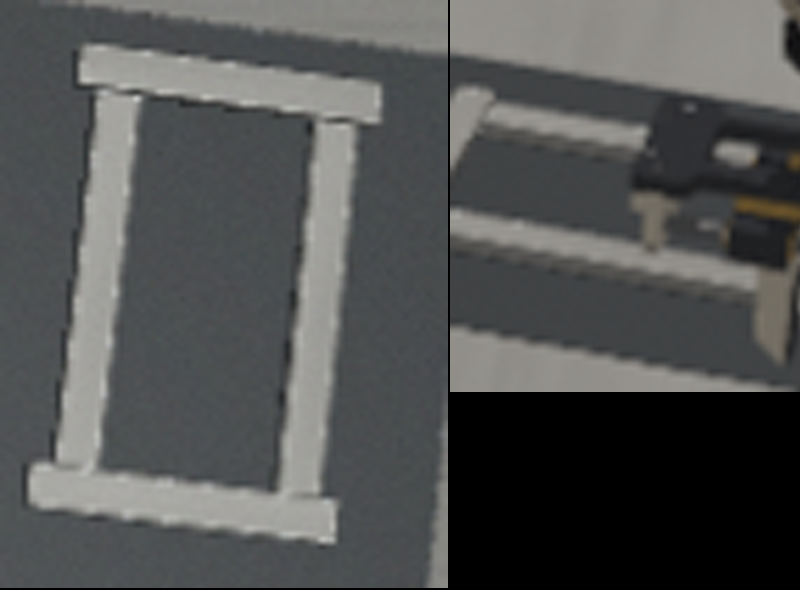

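The bar covers both ends. At the left corner it overhangs (30 → 60, 465), at the right (322 → 335, 495). I'll check numerically for leftover gaps and frame movement.

```bash
python3 - <<'E'
from h import *
from scipy.ndimage import map_coordinates as mc
c=cal('top7'); g={k:cv2.imread(f'pics/{k}.png',0).astype(float) for k in('top0','top7')}
ax=np.array([.991,-.132]); n=np.array([.132,.991])
def prof(k,p,s,off):
    v=0
    for o in off:
        P=[px(c,[*(p+ax*t+n*o),.014]) for t in s]; v=v+mc(g[k],np.array([[q[1] for q in P],[q[0] for q in P]]),order=1)
    return v/len(off)
for name,p in(('L',np.array([.4565,-.2455])),('R',np.array([.4405,-.374]))):
    s=np.arange(-36,13,2)/1000; print(name,'joint',np.round(prof('top7',p,s,[-.006,0,.006])).astype(int))
    f=p+ax*.22; s=np.arange(-8,36,2)/1000
    for k in g: print(name,k,'far',np.round(prof(k,f,s,[-.006,0,.006])).astype(int))
# frame shift of sides/end
a,b=g['top0'][155:225,300:380],g['top7'][155:225,300:380]; print(cv2.phaseCorrelate(a,b), np.abs(a-b).mean())
E
```

```text
L joint [ 81  82  82  82  81  90 119 148 162 167 168 169 170 169 168 167 167 165
 154 156 161 164 166 165 165]
L top0 far [155 155 154 151 126 111 138 155 156 155 154 152 151 150 149 148 145 128
  94  74  70  71]
L top7 far [163 163 162 158 132 116 144 162 163 162 161 159 158 158 156 154 152 133
  99  79  74  74]
R joint [ 77  78  79  78  88 106 148 168 163 162 163 164 164 165 165 164 159 152
 145 155 161 160 161 160 161]
R top0 far [152 152 152 137 100 113 147 148 147 147 147 147 146 146 145 142 135 107
  76  69  69  69]
R top7 far [159 159 159 144 104 119 155 155 154 155 155 155 154 153 153 150 142 112
  80  73  73  72]
((-0.011641462041488637, 0.09024624216628752), 1.0116178733520818) 4.579285714285715
```

The frame moved only about 0.3 mm. The right joint shows a slightly deeper dip than the left, which could be a gap of up to about 0.9 mm. I'll add a gentle push 25 mm towards the right corner, still between the side bars.

>>> arm_command(rows=[{"hand": 0.6,"travel": [0,-1,0],"dr": [0,0,0]},{"hand": 0.6,"travel": [0,-1,0],"dr": [0,0,0]},{"hand": 0.6,"travel": [0,-1,0],"dr": [0,0,0]}])

```text
t: 18.6
ee_pos: [0.4282, -0.0738, 0.3299]
ee_rot: [179.9, 0.1, 81.9]
wrist_force: [0.2, 0.2, -0.3]
opening: 0.403
gripper_force: 0.0
```

>>> arm_command(rows=[{"hand": 0.6,"travel": [0,-1,0],"dr": [0,0,0]},{"hand": 0.6,"travel": [0,-1,0],"dr": [0,0,0]},{"hand": 0.6,"travel": [0,-1,0],"dr": [0,0,0]}])

```text
t: 18.9
ee_pos: [0.428, -0.1532, 0.3299]
ee_rot: [179.9, 0.1, 82.0]
wrist_force: [-0.1, -0.3, 0.1]
opening: 0.4
gripper_force: 0.0
```

>>> arm_command(rows=[{"hand": 0.6,"travel": [0,-1,0],"dr": [0,0,0]},{"hand": 0.6,"travel": [0,-1,0],"dr": [0,0,0]},{"hand": 0.6,"travel": [0,-1,0],"dr": [0,0,0]}])

```text
t: 19.2
ee_pos: [0.4279, -0.2325, 0.3299]
ee_rot: [179.9, 0.1, 82.0]
wrist_force: [-1.3, 1.0, -0.3]
opening: 0.399
gripper_force: 0.0
```

>>> arm_command(rows=[{"hand": 0.6,"travel": [0,-1,0],"dr": [0,0,0]},{"hand": 0.6,"travel": [0,-1,0],"dr": [0,0,0]},{"hand": 0.6,"travel": [0,-1,0],"dr": [0,0,0]}])

```text
t: 19.5
ee_pos: [0.4278, -0.3119, 0.3298]
ee_rot: [180.0, 0.2, 82.1]
wrist_force: [0.4, -0.5, -0.6]
opening: 0.402
gripper_force: 0.0
```

>>> arm_command(rows=[{"hand": 0.6,"travel": [0.06,-0.3,-0.5],"dr": [0,0,0]},{"hand": 0.6,"travel": [0.06,-0.3,-0.8],"dr": [0,0,0]},{"hand": 0.6,"travel": [0.06,-0.3,-0.8],"dr": [0,0,0]},{"hand": 0.6,"travel": [0.06,-0.3,-0.8],"dr": [0,0,0]},{"hand": 0.6,"travel": [0.06,-0.3,-0.8],"dr": [0,0,0]}])

```text
t: 20.0
ee_pos: [0.434, -0.332, 0.2668]
ee_rot: [179.9, 0.0, 82.4]
wrist_force: [0.3, -0.1, 0.7]
opening: 0.398
gripper_force: 0.0
```

>>> arm_command(rows=[{"hand": 0.6,"travel": [0,0,-0.4],"dr": [0,0,0]},{"hand": 0.6,"travel": [0,0,-0.7],"dr": [0,0,0]},{"hand": 0.6,"travel": [0,0,-0.9],"dr": [0,0,0]},{"hand": 0.6,"travel": [0,0,-1.0],"dr": [0,0,0]},{"hand": 0.6,"travel": [0,0,-1.0],"dr": [0,0,0]}])

```text
t: 20.5
ee_pos: [0.4337, -0.3321, 0.1858]
ee_rot: [180.0, -0.0, 82.4]
wrist_force: [0.2, 0.1, 0.5]
opening: 0.401
gripper_force: 0.0
```

>>> arm_command(rows=[{"hand": 0.6,"travel": [0.02,-0.003,0],"dr": [0,0,0]},{"hand": 0.6,"travel": [0.04,-0.005,0],"dr": [0,0,0]},{"hand": 0.6,"travel": [0.05,-0.007,0],"dr": [0,0,0]},{"hand": 0.6,"travel": [0.056,-0.007,0],"dr": [0,0,0]},{"hand": 0.6,"travel": [0.056,-0.007,0],"dr": [0,0,0]}])

```text
t: 21.0
ee_pos: [0.4378, -0.333, 0.1858]
ee_rot: [-180.0, 0.0, 82.4]
wrist_force: [-1.4, 0.6, 1.5]
opening: 0.402
gripper_force: 0.9
```

>>> arm_command(rows=[{"hand": 0.6,"travel": [0.005,-0.001,0.002],"dr": [0,0,0]},{"hand": 0.6,"travel": [0.01,-0.001,0.004],"dr": [0,0,0]},{"hand": 0.6,"travel": [0.01,-0.001,0.004],"dr": [0,0,0]}])

```text
t: 21.3
ee_pos: [0.4381, -0.3331, 0.1857]
ee_rot: [-179.9, -0.0, 82.4]
wrist_force: [-4.8, 0.3, 2.7]
opening: 0.402
gripper_force: 2.5
```

>>> arm_command(rows=[{"hand": 0.6,"travel": [0.004,0,0.004],"dr": [0,0,0]},{"hand": 0.6,"travel": [0.006,-0.001,0.005],"dr": [0,0,0]},{"hand": 0.6,"travel": [0.006,-0.001,0.005],"dr": [0,0,0]}])

```text
t: 21.6
ee_pos: [0.4383, -0.3331, 0.1858]
ee_rot: [-179.9, -0.0, 82.4]
wrist_force: [-4.5, -1.0, -1.3]
opening: 0.401
gripper_force: 2.6
```

The bar holds rigid at 4.5 N with no vertical load, so the right corner is seated. I'll retreat and recheck numerically.

>>> arm_command(rows=[{"hand": 0.6,"travel": [-0.03,0.004,0],"dr": [0,0,0]},{"hand": 0.6,"travel": [-0.07,0.009,0],"dr": [0,0,0]},{"hand": 0.6,"travel": [-0.07,0.009,0.1],"dr": [0,0,0]},{"hand": 0.6,"travel": [-0.07,0.009,0.4],"dr": [0,0,0]},{"hand": 0.6,"travel": [-0.07,0.009,0.9],"dr": [0,0,0]},{"hand": 0.6,"travel": [-0.07,0.009,1],"dr": [0,0,0]}])

```text
t: 22.2
ee_pos: [0.4346, -0.3336, 0.2703]
ee_rot: [179.7, 0.1, 82.4]
wrist_force: [-0.2, -0.8, -0.6]
opening: 0.393
gripper_force: 0.0
```

>>> arm_command(rows=[{"hand": 0.6,"travel": [-0.1,1,0.8],"dr": [0,0,0]},{"hand": 0.6,"travel": [-0.1,1,0.8],"dr": [0,0,0]},{"hand": 0.6,"travel": [-0.1,1,0.8],"dr": [0,0,0]},{"hand": 0.6,"travel": [-0.1,1,0.8],"dr": [0,0,0]}])

```text
t: 22.6
ee_pos: [0.4263, -0.2513, 0.3312]
ee_rot: [179.8, -0.0, 82.6]
wrist_force: [0.4, -0.5, -0.3]
opening: 0.4
gripper_force: 0.0
```

>>> arm_command(rows=[{"hand": 0.6,"travel": [0,1,0],"dr": [0,0,0]},{"hand": 0.6,"travel": [0,1,0],"dr": [0,0,0]},{"hand": 0.6,"travel": [0,1,0],"dr": [0,0,0]}])

```text
t: 22.9
ee_pos: [0.4257, -0.1699, 0.3293]
ee_rot: [-179.9, -0.1, 82.6]
wrist_force: [0.8, -0.1, 0.6]
opening: 0.399
gripper_force: 0.0
```

>>> arm_command(rows=[{"hand": 0.6,"travel": [0,1,0],"dr": [0,0,0]},{"hand": 0.6,"travel": [0,1,0],"dr": [0,0,0]},{"hand": 0.6,"travel": [0,1,0],"dr": [0,0,0]}])

```text
t: 23.2
ee_pos: [0.4259, -0.0904, 0.3296]
ee_rot: [-179.9, -0.0, 82.6]
wrist_force: [0.7, 0.5, 0.2]
opening: 0.401
gripper_force: 0.0
```

>>> arm_command(rows=[{"hand": 0.6,"travel": [0,1,0],"dr": [0,0,0]},{"hand": 0.6,"travel": [0,1,0],"dr": [0,0,0]},{"hand": 0.6,"travel": [0,1,0],"dr": [0,0,0]},{"hand": 0.6,"travel": [0,1,0],"dr": [0,0,0]}])

```text
t: 23.6
ee_pos: [0.4261, -0.0136, 0.33]
ee_rot: [180.0, 0.1, 82.4]
wrist_force: [-0.8, 0.1, -0.2]
opening: 0.4
gripper_force: 0.0
```

```bash
python3 - <<'E'
from h import *
from scipy.ndimage import map_coordinates as mc
snap('top','top9')
c=cal('top9'); g={k:cv2.imread(f'pics/{k}.png',0).astype(float) for k in('top0','top9')}
ax=np.array([.991,-.132]); n=np.array([.132,.991])
def line(p,d,s,offs,o):
    v=0
    for t in offs:
        P=[px(c,[*(p+d*q+o*t),.014]) for q in s]; v=v+mc(g['top9'],np.array([[q[1] for q in P],[q[0] for q in P]]),order=1)
    return np.round(v/len(offs)).astype(int)
for name,p in(('L',np.array([.4565,-.2455])),('R',np.array([.4405,-.374]))):
    print(name,'joint',line(p,ax,np.arange(-36,13,2)/1000,[-.006,0,.006],n))
    sg=1 if name=='L' else -1
    print(name,'end mm out',line(p-ax*.0125,n*sg,np.arange(8,40,2)/1000,[-.004,0,.004],ax))
a,b=g['top0'][155:225,300:380],g['top9'][155:225,300:380]; print(cv2.phaseCorrelate(a,b))
E
```

```text
L joint [ 82  82  83  83  82  91 119 148 163 167 167 167 169 169 169 168 168 165
 153 156 161 165 166 166 165]
L end mm out [169 169 168 168 168 168 168 170 165 147  86  67  80  82  81  81]
R joint [ 78  78  79  78  87 104 146 167 163 162 162 164 164 164 166 166 162 158
 152 159 163 160 160 159 159]
R end mm out [163 163 163 163 163 163 165 155 105  83  78  77  78  78  78  77]
((-0.024652077682063123, 0.0456228650745345), 0.9952878685373711)
```

Both joints now show the same small edge line. The overhang past the end centres is about 27 mm left and 23 mm right (11.5 needed), and the frame has not moved. Handing in.

```bash
python3 -c "
from rig import r
print(r.hand_in())"
```

```text
the job is handed in; nothing more can be done
None
```

The job is handed in, result not reported: the 180 mm bar lies flat against both side-bar ends with no gap I could measure, the frame shifted about 0.3 mm at most, and I touched nothing else.

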